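# Trip the spring flap of a gauge stand and put the gauge away

### The arm

A 6-joint arm with a two-finger parallel gripper is mounted at the origin on a cart in front of the work surface, level with it; the furniture and walls round the work are solid. World frame = base frame: x ahead of the robot, y to its left, z up, the work surface at z = 0. Lengths are in m, angles in rad, forces in N, time in s.
With the tool pointing down it reaches from about 0.325 to 0.75 m from the base axis. Payload 7.6 kg.
Tool frame: the origin (TCP) lies on the front face of the gripper's body, between the roots of the fingers; the fingertips stand 73 mm ahead of it and the grasp point (between the pads) lies 54 mm ahead of it; z points along the fingers, y is the line along which they close (so a half turn about z gives the same grasp; the last joint's range is limited). The gripper opens to 85 mm and grips with 20 to 120 N. Pads are 22 mm wide; open, the fingers measure 114 mm over their backs; the gripper's body (76 mm by 85 mm) begins 54 mm behind the grasp point. The pads swing forward as they close: fully open they stand 13 mm farther back than shut.
Start: joints at [1.078, 0.052, 1.401, -0, 1.689, -0.07], TCP at [0.215, 0.479, 0.304] pointing down, gripper open.
Joint ranges: [-2.9, 2.9], [-0.91, 2.17], [0.12, 2.37], [-1.06, 4.2], [0.26, 2.73], [-2.93, 2.93]. Speed limits (rad/s): [2.57, 2.57, 3.01, 3.14, 3.14, 3.14].

### API

Orientations are given as [roll, pitch, yaw] about the fixed x, y, z axes, in that order (R = Rz(yaw) Ry(pitch) Rx(roll)).
In Python, from rig import env gives the robot as it stands.
- The arm moves only by the tool play_rows, never from a script. Its argument "series" is a list of rows, each an object of numbers: "dx", "dy", "dz": the shift along the tool's x, y, z in cm; "roll": the turn about the tool's z in degrees. In form: [{"dx": .., "dy": .., "dz": .., "roll": ..}, ...]. A call has 1 to 12 rows; each row shifts and turns the commanded pose from where the row before left it, along the tool's axes as they then stand; what a row does not reach is not made up. A row lasts 1/12 s, in which the tool goes at most 41.7 mm and 7.16 degrees, less where a joint would pass 70% of its speed; a pose out of reach is approached as far as the arm can. A call with a gripper value outside its range is refused whole. "hand" is the closure in counts, from 0 (fully open) to 255 (shut), set as the call begins (left out, the last holds). The fingers move at their own pace and stop on an object; "squeeze" is the grip in N (left out, the last holds). Time passes only in rows, so rows that do not move let the fingers close. It gives the time, the measured TCP pose, the force, the opening and the grip force at its end, in the units of the state.
- env.sense(): the state, without advancing time (a new reading comes with each control period).
- env.capture(name): name is "side" or "top"; returns (picture, depth): 400x640x3 uint8, red, green, blue; 400x640 float32, m along the optical axis (not along the pixel's ray), 0 where there is no reading.
- env.camera_info(name): a dict with "fov_y" (degrees; the focal length in pixels is half the picture's height over the tangent of half this angle, whatever the lens; pixels are square), "cx", "cy" (the principal point, pixels), "R" (3x3) and "t" (3): a world point X has camera coordinates R X + t. Camera axes: x right, y down, z forward; pixel columns grow to the right and rows downward; lengths in m; the calibration is good to about 2 mm. A picture is of the moment at which its call begins. camera_info takes no time and is no camera call.
- env.finish_job(): hands the job in; it is judged then, once.
The state is a dict: "clock": time; "joints": joint angles; "qd": joint speeds; "joint_efforts": joint torques, N m; "ee_pos": TCP position; "ee_rot": TCP orientation; "contact_force": force on the tool from outside, world axes, zero at the start; "torque": the same for the moment, N m; "opening": finger opening in m; "gripper_force": force on a finger pad.
Only numpy, scipy, OpenCV 4.12 (cv2) and the standard library are available. Lean on these libraries where they do the work, as an engineer would, in place of code of your own. Each camera call takes 0.05 s, during which the arm holds its last target. There are 200 camera calls.

### The job

The plug gauge is finished with in its stand. Press down the thumb lever of the stand's spring flap, gently by feel and never ramming it against its stop (under 20 N), until the flap snaps over and stays up by itself; only then lift the gauge out and lay it gently, not dropped, flat in the shallow metal tray. Leave the flap up and the other things on the bench where they are.

Things in the scene. Friction and masses are not known exactly. Their poses are not given: they have to be found in the camera images.
- stand: Gauge stand, fixed to the bench: steel base plate 56 (x) x 204 (y) x 6 mm, origin at the centre of its underside, z up. It carries, along y: two saddles with the gauge (y = -98 to +2 mm), then two posts (x = +-24.5 mm, 58 mm high, at y = +35) with a head and a see-saw spring flap hinged along x. The flap's jaw reaches over the gauge's +y end; its thumb lever points to +y. Over 20 N on any part is too hard.
- nest (a point): Point of the stand under the middle of the stowed gauge, 26.5 mm above the bench, axes as the stand. U-shaped saddles, 10 mm thick along y, 34 mm wide, lie 35 mm to either side along y (notch 18 mm wide, posts 11 mm higher than this point); between them the gauge is free for fingers, 20 mm above the base plate. Lips 5.5 mm higher than this point close the ends 52 mm off.
- hinge_foot (a point): Point on the bench (z = 0) below the flap's hinge axis, axes as the stand; the axis runs along the stand's x. The head was clamped at a height nobody measured: the axis is anywhere from 52 to 76 mm above this point, so find the lever by touch. The flap's jaw, 26 mm wide, reaches 46 mm from the axis to -y, level while down.
- lever_foot (a point): Point on the bench 36 mm to +y of hinge_foot: press down above it. The lever ends in a free-turning roller, 12 mm thick, 39 mm long along x, centre 42 mm from the axis, starting 40 degrees above level (32 mm to +y, roller top 33 mm above the axis). It needs about 8 N at first, then less; it snaps when the roller is 39 mm lower, runs on by itself and meets a hard stop 41.5 mm lower than its start.
- flap (a joint): Angle of the spring flap: 0 = down over the gauge (start), 1.0 rad = snap point (roller 17 degrees below level), 1.05 rad = up against its open stop (roller 20 degrees below level); it grows as the thumb lever goes down. Let go before the snap it springs back.
- gauge: Plug gauge, a loose steel rod-shaped gauge 99 mm long and 15 mm thick (0.12 kg), lying along its own y axis; origin at its middle, on its underside as it lies (7.5 mm below its axis while in the stand). In the stand its underside is 26.5 mm above the bench.
- tray: Shallow open metal tray, fixed to the bench, 100 (x) x 176 (y) x 16 mm outside, walls 4 mm, grey rubber floor 5.5 mm at most above the bench (the gauge comes to rest on 4 to 5 mm); origin at the centre of its underside, y along its length, z up.
- weight: Brass calibration weight with a knob, 28 mm diameter, 46 mm tall, loose, a bystander behind the stand; origin under its centre.
- hex_key: Steel hexagon key, 28 x 75 x 6 mm, loose, lying flat, a bystander; origin under its centre.
- tape: Roll of black insulating tape, 66 mm diameter, 19 mm tall, loose, lying flat, a bystander to the left; origin under its centre.
Mind the look-alikes: they are no part of the job. Leave any pink look-alike of the gauge alone.

How it is judged:
On the way:
1. the flap has snapped over to its open stop while the gauge still lies in its stand (value of joint flap above 1.01 rad and distance of gauge from where it was at the start of the episode below 0.012 m), for 0.2 s.
At the end, for the whole second after the job is handed in: The gauge lies flat and still on the floor of the tray (its middle within 43 mm across and 50 mm along of the tray's centre, its underside less than 12 mm above the tray's underside, within about 6 degrees of level), and the flap stands at its open stop (over 1.01 rad) (x of gauge in the frame of tray between -0.043 and 0.043 m and y of gauge in the frame of tray between -0.05 and 0.05 m and z of gauge in the frame of tray below 0.012 m and angle between gauge's own y axis and vertical between 1.47 and 1.67 rad and value of joint flap above 1.01 rad and linear speed of gauge below 0.02 m/s); the robot touches nothing.
It fails at once if the robot pressed the stand or its flap with more than 20 N (contact force between any of the fingers, the arm and stand above 20 N).
It fails at once if the gauge was let fall (free of the fingers and faster than 0.6 m/s: a fall of about 18 mm) (linear speed of gauge above 0.6 m/s and contact force between the fingers and gauge below 0.01 N).
It fails at once if the gauge was rammed into the tray (over 40 N) (contact force between gauge and tray above 40 N).
It fails at once if a loose bystander was moved by more than 20 mm (distance of any of weight, hex_key, tape from where it was at the start of the episode above 0.02 m).
It also fails if it takes over 58 s, if anything falls off the work surface, if the arm or the gripper's body presses on something with over 40 N, if the wrist force passes 120 N, or if a joint passes its speed limit or range.

## Working session

There is one attempt and no reset: what is moved stays moved. The work goes in short steps, Python scripts to look and compute and a tool call to move; the robot and the scene stay as the last step left them, time stands still between calls to the robot, and variables do not carry over. Pictures are saved under pics/ and viewed, at most 10 in all, crops included, and the job is handed in when it is done.

Besides the shell and the picture viewer there is one more tool, called after ">>>" as name(argument=value, ...), one argument or row to a line, values as JSON. play_rows: Moves the arm, as the interface text tells. Its arguments: {"type":"object","properties":{"series":{"type":"array"},"hand":{"type":"number"},"squeeze":{"type":"number"}},"required":["series"]}

```bash
mkdir -p pics; cat > h.py <<'E'
import numpy as np, cv2
from rig import env
def snap(n,f):
    p,d=env.capture(n); cv2.imwrite(f'pics/{f}.png',p[:,:,::-1]); np.savez(f'pics/{f}.npz',p=p,d=d); return p,d
def cloud(n,d):
    c=env.camera_info(n); f=200/np.tan(np.radians(c['fov_y'])/2)
    v,u=np.mgrid[:400,:640]; X=np.stack([(u-c['cx'])/f*d,(v-c['cy'])/f*d,d],-1)
    return (X-np.array(c['t']))@np.array(c['R'])
E
python3 - <<'E'
from h import *
s=env.sense(); print(s)
for n in ('top','side'):
    p,d=snap(n,n+'0'); c=env.camera_info(n); print(n,c,-np.array(c['R']).T@c['t'])
    W=cloud(n,d); np.save(f'pics/{n}W.npy',W)
E
```

```text
{'clock': 0.0, 'joints': array([ 1.07769814e+00,  5.28720824e-02,  1.40171424e+00, -1.17476518e-05,
        1.68855989e+00, -7.03041793e-02]), 'qd': array([-0.00061485,  0.00178445, -0.00158537,  0.00094145, -0.00015598,
       -0.00011825]), 'joint_efforts': array([-5.66122690e-04, -3.81665111e+01, -3.60184658e+01, -1.15092780e-04,
        6.31625517e-03,  1.54606244e-05]), 'ee_pos': array([0.21531424, 0.47862697, 0.30305913]), 'ee_rot': array([-3.14004211e+00, -9.74923810e-05,  2.71879720e+00]), 'contact_force': array([ 0.41190771,  0.16288961, -0.65861905]), 'torque': array([ 0.00218749, -0.0189386 , -0.02551969]), 'gripper_force': 0.0, 'opening': 0.08555655807661133}
top {'fov_y': 52.81378180520798, 'cx': 319.9165425800819, 'cy': 201.35463078536313, 'R': array([[-0.01558684, -0.99961745,  0.02284725],
       [-0.99260219,  0.01271773, -0.12074416],
       [ 0.12040741, -0.02456025, -0.9924207 ]]), 't': array([-0.11721443,  0.52208939,  1.21101097])} [ 0.37058538 -0.09406664  1.26754963]
side {'fov_y': 44.52514068694144, 'cx': 308.6317177652236, 'cy': 192.90603470400447, 'R': array([[ 0.37291134, -0.92765728, -0.01972557],
       [-0.50998329, -0.18715686, -0.83957689],
       [ 0.77514784,  0.32314745, -0.54288263]]), 't': array([-0.30519684,  0.32508005,  0.92757637])} [-0.43941206 -0.52202105  0.77047462]
```

View pics/top0.png

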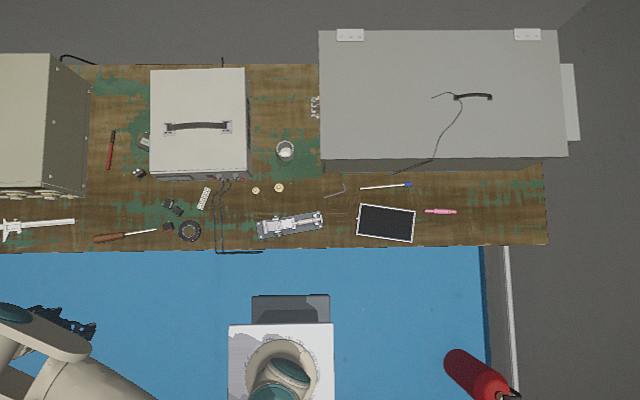

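View pics/side0.png

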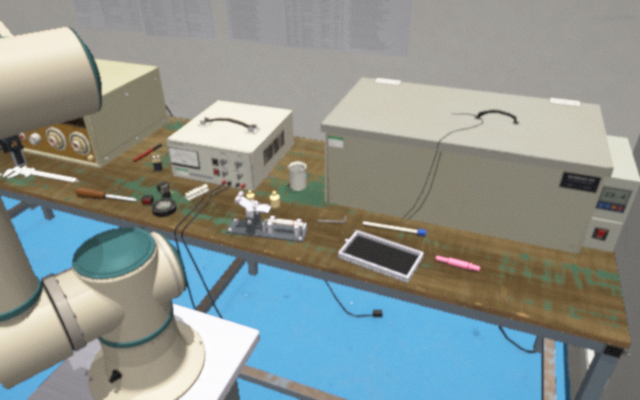

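```bash
python3 - <<'E'
from h import *
a=cv2.imread('pics/top0.png')[180:255,245:425]; a=cv2.resize(a,None,fx=4.4,fy=4.4,interpolation=cv2.INTER_CUBIC)
b=cv2.imread('pics/side0.png')[180:285,215:440]; b=cv2.resize(b,None,fx=2.6,fy=2.6,interpolation=cv2.INTER_CUBIC)
o=np.zeros((600,800,3),np.uint8); o[:a.shape[0],:a.shape[1]]=a[:,:800]; h=min(b.shape[0],600-a.shape[0]); o[a.shape[0]:a.shape[0]+h,:b.shape[1]]=b[:h]; cv2.imwrite('pics/c1.png',o)
W=np.load('pics/topW.npy')
for u,v in [(258,240),(262,225),(325,222),(322,211),(359,205),(414,208),(412,240),(357,236),(386,222),(300,250),(300,200)]: print(u,v,W[v,u].round(4))
# stand fit: points above 3mm in region
def fit(u0,u1,v0,v1,lo,hi):
    P=W[v0:v1,u0:u1].reshape(-1,3); P=P[(P[:,2]>lo)&(P[:,2]<hi)]
    r=cv2.minAreaRect((P[:,:2]*1000).astype(np.float32)); print(len(P),r,np.median(P[:,2])); return P
fit(250,330,203,245,.003,.02)
P=fit(250,330,203,245,.02,.2); fit(350,420,198,246,.01,.03)
print(np.round(W[203:242:3,252:330:4,2]*1000).astype(int))
E
```

```text
258 240 [ 0.4053  0.07   -0.0012]
262 225 [0.4455 0.0455 0.1007]
325 222 [ 0.4584 -0.1404  0.0024]
322 211 [ 0.4935 -0.1315  0.0005]
359 205 [ 0.5097 -0.2477  0.0132]
414 208 [ 0.4991 -0.4242  0.0012]
412 240 [ 0.3979 -0.4129  0.0033]
357 236 [ 0.4132 -0.2406 -0.002 ]
386 222 [ 0.4553 -0.3318  0.0092]
300 250 [ 0.3731 -0.0425 -0.6995]
300 200 [ 0.5301 -0.0623 -0.0049]
666 ((455.7416687011719, -28.782638549804688), (248.0906219482422, 128.9352569580078), 89.12581634521484) 0.005290417809680224
552 ((447.6983947753906, -41.342979431152344), (61.07509231567383, 173.6485595703125), 2.8023428916931152) 0.07157026571945255
269 ((453.76153564453125, -326.1081237792969), (180.76235961914062, 100.39651489257812), 80.92514038085938) 0.014719239711894384
[[   0   -4    1   -2   -1   -2    2    1   -2   -1 1268   -2    0    1
     0   -1   -2   -4    4   -3]
 [   2   -1   -3   -7   -2   -1    0    3   -3    3    3   -1    0    4
    -2   -1    0   -3   -2   -3]
 [  -3   -2    0    0   -1    0   -5    3   -4    4   -1    4   -4   -9
     3    1   -2   -2   -5    0]
 [  -4   -2   -1   -2   -1   -1
[... 319 characters left out ...]
5   73   72   70   26    5   49   36
    38   41   27    8    3   -3]
 [  -1    3    5  101   86   82   75   78   70   74   33   36   35    4
     2    6   37    6   -2   -1]
 [   1    6    2   99   82   79   79   79   69   77   39    6    4    7
    10    4    9   11   -3   -1]
 [   0    1   14  102   89   83   74    7   -1    2    6    9    3    7
     4   -2    1    1   -2   -1]
 [  -2   -3    2  100    5    5   57   55    5    4    0    4    1   -2
    -2    3   -5    0    2   -1]
 [  -3    2   11    3    3    8    1   -3    0    0   -9   -1   -3   -1
     2    1 1268    0   -3   -1]
 [   1    3   -2   -1   -1    1   -2   -1    0   -8   -1   -2    0   -6
     1   -3   -3   -1   -4   -2]]
```

View pics/c1.png

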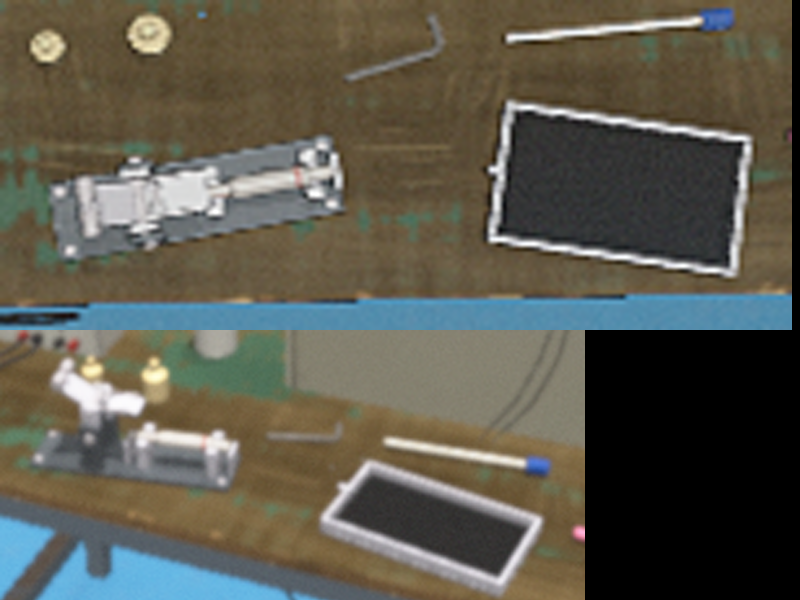

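```bash
python3 - <<'E'
from h import *
c=env.camera_info('top'); f=200/np.tan(np.radians(c['fov_y'])/2); R=np.array(c['R']); C=-R.T@c['t']
def pt(x,y,z):
    u=245+(x+.5)/4.4-.5; v=180+(y+.5)/4.4-.5
    r=R.T@np.array([(u-c['cx'])/f,(v-c['cy'])/f,1]); return C+r*(z-C[2])/r[2]
def rect(q,z):
    P=np.array([pt(x,y,z)[:2] for x,y in q]); print((P*1000).round(1), 'sides',[round(np.linalg.norm(P[i]-P[(i+1)%4])*1000,1) for i in range(4)])
    m=P.mean(0); a=(P[0]+P[1]-P[2]-P[3]); a/=np.linalg.norm(a); print('centre',m.round(4),'ydir',a.round(4),'yaw deg',np.degrees(np.arctan2(-a[0],a[1]))); return m,a
m,a=rect([(52,186),(69,261),(345,211),(329,137)],.006)
rect([(508,102),(489,242),(736,275),(752,137)],.016)
for n,y in (('nest',-.048),('hinge',.035),('leverfoot',.071),('rollerstart',.067)): print(n,(m+a*y).round(4))
print('roller ends z.09', pt(80,180,.1),pt(95,236,.1),'gauge end',pt(338,175,.042),'gauge y..',pt(235,190,.042))
W=np.load('pics/topW.npy')
P=W[200:245,250:330].reshape(-1,3); P=P[(P[:,2]>.02)&(P[:,2]<.2)]
x=np.array([a[1],-a[0]]); L=np.c_[(P[:,:2]-m)@x,(P[:,:2]-m)@a,P[:,2]]*1000
for lo,hi in ((-110,-85),(-85,-60),(-60,-30),(-30,0),(0,12),(12,24),(24,45),(45,58),(58,64),(64,68),(68,72),(72,80)):
    q=L[(L[:,1]>lo)&(L[:,1]<hi)&(abs(L[:,0])<20)]; print(lo,hi,len(q),np.percentile(q,[10,50,90],axis=0).round(0).tolist() if len(q) else '')
E
```

```text
[[ 461.6   74.2]
 [ 408.3   62. ]
 [ 440.8 -133.7]
 [ 493.9 -123.2]] sides [np.float64(54.6), np.float64(198.4), np.float64(54.1), np.float64(200.0)]
centre [ 0.4511 -0.0302] ydir [-0.1628  0.9867] yaw deg 9.369600401531065
[[ 516.3 -250.9]
 [ 416.9 -234.7]
 [ 391.1 -409. ]
 [ 488.9 -424.8]] sides [np.float64(100.6), np.float64(176.2), np.float64(99.0), np.float64(176.0)]
centre [ 0.4533 -0.3299] ydir [0.1511 0.9885] yaw deg -8.690399630649969
nest [ 0.459  -0.0775]
hinge [0.4454 0.0044]
leverfoot [0.4396 0.0399]
rollerstart [0.4402 0.0359]
roller ends z.09 [0.45847158 0.04328832 0.1       ] [0.42156447 0.03343124 0.1       ] gauge end [ 0.46382914 -0.12815456  0.042     ] gauge y.. [ 0.45442479 -0.05674799  0.042     ]
-110 -85 20 [[-4.0, -98.0, 29.0], [0.0, -94.0, 36.0], [6.0, -86.0, 39.0]]
-85 -60 63 [[-11.0, -82.0, 28.0], [1.0, -76.0, 37.0], [12.0, -64.0, 42.0]]
-60 -30 47 [[-5.0, -55.0, 36.0], [1.0, -45.0, 40.0], [6.0, -33.0, 44.0]]
-30 0 76 [[-11.0, -25.0, 28.0], [0.0, -10.0, 38.0], [12.0, -3.0, 73.0]]
0 12 40 [[-10.0, 1.0, 69.0], [1.0, 6.0, 73.0], [12.0, 10.0, 77.0]]
12 24 39 [[-9.0, 13.0, 69.0], [1.0, 18.0, 72.0], [12.0, 23.0, 76.0]]
24 45 94 [[-16.0, 27.0, 69.0], [0.0, 35.0, 74.0], [17.0, 43.0, 80.0]]
45 58 46 [[-11.0, 46.0, 75.0], [1.0, 51.0, 80.0], [12.0, 56.0, 86.0]]
58 64 21 [[-10.0, 59.0, 82.0], [2.0, 61.0, 88.0], [14.0, 63.0, 90.0]]
64 68 25 [[-14.0, 64.0, 90.0], [0.0, 65.0, 98.0], [17.0, 68.0, 105.0]]
68 72 18 [[-13.0, 68.0, 99.0], [1.0, 70.0, 101.0], [14.0, 71.0, 104.0]]
72 80 18 [[-13.0, 73.0, 95.0], [-1.0, 74.0, 100.0], [13.0, 76.0, 103.0]]
```

>>> play_rows(
  hand=255,
  squeeze=30,
  series=[
    {"roll":7.05},
    {"roll":7.05},
    {"roll":7.05},
    {"roll":7.05},
    {"roll":7.05},
    {"roll":7.05},
    {"roll":7.05},
    {"roll":7.05},
    {},
  ],
)

```text
validation failed for argument at $.se...
```

>>> play_rows(
  hand=255,
  squeeze=30,
  series=[
    {"dx":0,"dy":0,"dz":0,"roll":7.05},
    {"dx":0,"dy":0,"dz":0,"roll":7.05},
    {"dx":0,"dy":0,"dz":0,"roll":7.05},
    {"dx":0,"dy":0,"dz":0,"roll":7.05},
    {"dx":0,"dy":0,"dz":0,"roll":7.05},
    {"dx":0,"dy":0,"dz":0,"roll":7.05},
    {"dx":0,"dy":0,"dz":0,"roll":7.05},
    {"dx":0,"dy":0,"dz":0,"roll":7.05},
    {"dx":0,"dy":0,"dz":0,"roll":0},
  ],
)

```text
clock: 0.85
ee_pos: [0.2154, 0.4787, 0.3034]
ee_rot: [-3.141, 0.001, 1.73]
contact_force: [0.2, -0.0, 0.2]
opening: 0.0002
gripper_force: 0.0
```

>>> play_rows(
  series=[
    {"dx":-3.8,"dy":1.25,"dz":0.8,"roll":0},
    {"dx":-3.8,"dy":1.25,"dz":0.8,"roll":0},
    {"dx":-3.8,"dy":1.25,"dz":0.8,"roll":0},
    {"dx":-3.8,"dy":1.25,"dz":0.8,"roll":0},
    {"dx":-3.8,"dy":1.25,"dz":0.8,"roll":0},
    {"dx":-3.8,"dy":1.25,"dz":0.8,"roll":0},
    {"dx":-3.8,"dy":1.25,"dz":0.8,"roll":0},
    {"dx":-3.8,"dy":1.25,"dz":0.8,"roll":0},
    {"dx":-3.8,"dy":1.25,"dz":0.8,"roll":0},
    {"dx":-3.8,"dy":1.25,"dz":0.8,"roll":0},
    {"dx":-3.8,"dy":1.25,"dz":0.8,"roll":0},
    {"dx":0,"dy":0,"dz":0,"roll":0},
  ],
)

```text
clock: 1.85
ee_pos: [0.4205, 0.0835, 0.2141]
ee_rot: [-3.139, 0.002, 1.732]
contact_force: [0.3, 0.8, -0.6]
opening: -0.0002
gripper_force: 0.0
```

>>> play_rows(
  series=[
    {"dx":-2.2,"dy":0.6,"dz":0.7,"roll":0},
    {"dx":-2.2,"dy":0.6,"dz":0.7,"roll":0},
    {"dx":0,"dy":0,"dz":0,"roll":0},
    {"dx":0,"dy":0,"dz":0,"roll":0},
    {"dx":0,"dy":0,"dz":0,"roll":0},
  ],
)

```text
clock: 2.27
ee_pos: [0.438, 0.0478, 0.2019]
ee_rot: [-3.141, -0.0, 1.736]
contact_force: [0.2, 0.1, 0.1]
opening: 0.0001
gripper_force: 0.0
```

```bash
python3 - <<'E'
from h import *
s=env.sense(); print(s['ee_pos'],s['contact_force'])
p,d=snap('side','s1'); q,e=snap('top','t1')
b=cv2.resize(p[150:250,200:320,::-1],None,fx=4,fy=4,interpolation=cv2.INTER_CUBIC)
a=cv2.resize(q[170:250,240:330,::-1],None,fx=3.5,fy=3.5,interpolation=cv2.INTER_CUBIC)
o=np.zeros((400,800,3),np.uint8); o[:,:480]=b; o[:280,485:]=a; cv2.imwrite('pics/c2.png',o)
E
```

```text
[0.43797432 0.04777748 0.20194239] [0.19296195 0.07939765 0.10507797]
```

View pics/c2.png

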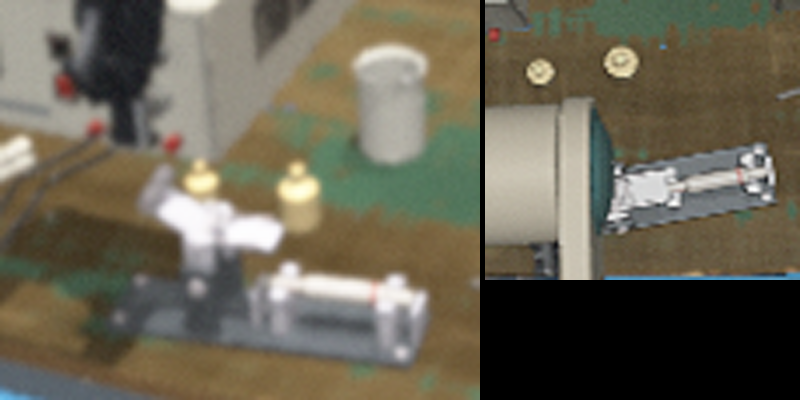

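```bash
python3 - <<'E'
from h import *
c=env.camera_info('side'); f=200/np.tan(np.radians(c['fov_y'])/2); R=np.array(c['R'])
def pr(X):
    q=R@np.array(X)+c['t']; u=np.array([f*q[0]/q[2]+c['cx'],f*q[1]/q[2]+c['cy']]); return u.round(1),((u-[200,150])*4).round(0), f/q[2]
print('tip',pr([.438,.0478,.129])); m=np.array([.4511,-.0302]);a=np.array([-.1628,.9867]);x=np.array([a[1],-a[0]])
for h in (.066,.069,.072):
  for s in (-.0195,0,.0195): print('roller',h,s,pr([*(m+a*.067+x*s),h+.027]))
print('hinge',pr([*(m+a*.035-x*.0245),.069]))
E
```

```text
tip (array([232.6, 186.6]), array([130., 147.]), np.float64(402.9335553715416))
roller 0.066 -0.0195 (array([236. , 203.4]), array([144., 214.]), np.float64(402.4488207282077))
roller 0.066 0 (array([238.6, 199.2]), array([155., 197.]), np.float64(397.2328792047263))
roller 0.066 0.0195 (array([241.2, 195. ]), array([165., 180.]), np.float64(392.15041032099975))
roller 0.069 -0.0195 (array([235.9, 202.4]), array([144., 210.]), np.float64(402.9894683891385))
roller 0.069 0 (array([238.5, 198.2]), array([154., 193.]), np.float64(397.7595943725105))
roller 0.069 0.0195 (array([241.1, 194. ]), array([164., 176.]), np.float64(392.66372469810017))
roller 0.072 -0.0195 (array([235.8, 201.4]), array([143., 206.]), np.float64(403.5315706106523))
roller 0.072 0 (array([238.4, 197.2]), array([154., 189.]), np.float64(398.28770820204045))
roller 0.072 0.0195 (array([241., 193.]), array([164., 172.]), np.float64(393.1783846660676))
hinge (array([248.5, 213.9]), array([194., 256.]), np.float64(401.5303118822145))
```

>>> play_rows(
  series=[
    {"dx":-0.7,"dy":0.05,"dz":0.5,"roll":0},
    {"dx":0,"dy":0,"dz":0.4,"roll":0},
    {"dx":0,"dy":0,"dz":0.2,"roll":0},
    {"dx":0,"dy":0,"dz":0.1,"roll":0},
    {"dx":0,"dy":0,"dz":0,"roll":0},
    {"dx":0,"dy":0,"dz":0,"roll":0},
  ],
)

```text
clock: 2.87
ee_pos: [0.4398, 0.0406, 0.1899]
ee_rot: [-3.142, -0.0, 1.735]
contact_force: [0.4, 0.0, 0.0]
opening: -0.0001
gripper_force: 0.0
```

>>> play_rows(
  series=[
    {"dx":0,"dy":0,"dz":0.15,"roll":0},
    {"dx":0,"dy":0,"dz":0.15,"roll":0},
    {"dx":0,"dy":0,"dz":0.15,"roll":0},
    {"dx":0,"dy":0,"dz":0.15,"roll":0},
    {"dx":0,"dy":0,"dz":0.1,"roll":0},
    {"dx":0,"dy":0,"dz":0.1,"roll":0},
  ],
)

```text
clock: 3.37
ee_pos: [0.4398, 0.0405, 0.1818]
ee_rot: [-3.142, -0.0, 1.734]
contact_force: [0.2, 0.7, 0.6]
opening: -0.0004
gripper_force: 0.0
```

>>> play_rows(
  series=[
    {"dx":0,"dy":0,"dz":0.1,"roll":0},
    {"dx":0,"dy":0,"dz":0.1,"roll":0},
    {"dx":0,"dy":0,"dz":0.1,"roll":0},
  ],
)

```text
clock: 3.62
ee_pos: [0.4398, 0.0405, 0.1788]
ee_rot: [3.142, -0.0, 1.734]
contact_force: [-0.2, -0.2, 0.3]
opening: -0.0001
gripper_force: 0.0
```

>>> play_rows(
  series=[
    {"dx":0,"dy":0,"dz":0.1,"roll":0},
    {"dx":0,"dy":0,"dz":0.1,"roll":0},
    {"dx":0,"dy":0,"dz":0.1,"roll":0},
  ],
)

```text
clock: 3.87
ee_pos: [0.4398, 0.0405, 0.1758]
ee_rot: [3.142, -0.0, 1.734]
contact_force: [-0.2, 1.1, -0.1]
opening: 0.0002
gripper_force: 0.0
```

>>> play_rows(
  series=[
    {"dx":0,"dy":0,"dz":0.1,"roll":0},
    {"dx":0,"dy":0,"dz":0.1,"roll":0},
  ],
)

```text
clock: 4.03
ee_pos: [0.4401, 0.0405, 0.1748]
ee_rot: [3.141, 0.0, 1.734]
contact_force: [-2.7, 0.7, 8.5]
opening: -0.0004
gripper_force: 4.3
```

>>> play_rows(
  series=[
    {"dx":0,"dy":0,"dz":0.1,"roll":0},
    {"dx":0,"dy":0,"dz":0.1,"roll":0},
  ],
)

```text
clock: 4.2
ee_pos: [0.4401, 0.0405, 0.1731]
ee_rot: [3.14, 0.0, 1.734]
contact_force: [-3.1, -0.5, 7.7]
opening: 0.0002
gripper_force: 4.0
```

>>> play_rows(
  series=[
    {"dx":0,"dy":0,"dz":0.1,"roll":0},
    {"dx":0,"dy":0,"dz":0.1,"roll":0},
  ],
)

```text
clock: 4.37
ee_pos: [0.4401, 0.0405, 0.171]
ee_rot: [3.14, 0.0, 1.734]
contact_force: [-2.8, -0.7, 7.7]
opening: 0.0001
gripper_force: 3.7
```

>>> play_rows(
  series=[
    {"dx":0,"dy":0,"dz":0.15,"roll":0},
    {"dx":0,"dy":0,"dz":0.15,"roll":0},
    {"dx":0,"dy":0,"dz":0.15,"roll":0},
    {"dx":0,"dy":0,"dz":0.15,"roll":0},
    {"dx":0,"dy":0,"dz":0.15,"roll":0},
    {"dx":0,"dy":0,"dz":0.15,"roll":0},
  ],
)

```text
clock: 4.87
ee_pos: [0.44, 0.0405, 0.1616]
ee_rot: [3.141, 0.0, 1.734]
contact_force: [-2.5, 0.2, 5.8]
opening: 0.0003
gripper_force: 2.6
```

>>> play_rows(
  series=[
    {"dx":0,"dy":0,"dz":0.15,"roll":0},
    {"dx":0,"dy":0,"dz":0.15,"roll":0},
    {"dx":0,"dy":0,"dz":0.15,"roll":0},
    {"dx":0,"dy":0,"dz":0.15,"roll":0},
    {"dx":0,"dy":0,"dz":0.15,"roll":0},
    {"dx":0,"dy":0,"dz":0.15,"roll":0},
  ],
)

```text
clock: 5.37
ee_pos: [0.4398, 0.0405, 0.1517]
ee_rot: [3.141, -0.0, 1.734]
contact_force: [-0.8, 1.2, 3.7]
opening: 0.0001
gripper_force: 1.6
```

>>> play_rows(
  series=[
    {"dx":0,"dy":0,"dz":0.15,"roll":0},
    {"dx":0,"dy":0,"dz":0.15,"roll":0},
    {"dx":0,"dy":0,"dz":0.15,"roll":0},
    {"dx":0,"dy":0,"dz":0.15,"roll":0},
    {"dx":0,"dy":0,"dz":0.15,"roll":0},
  ],
)

```text
clock: 5.78
ee_pos: [0.4398, 0.0405, 0.1441]
ee_rot: [3.142, -0.0, 1.734]
contact_force: [-0.7, -0.1, 1.3]
opening: 0.0001
gripper_force: 0.8
```

>>> play_rows(
  series=[
    {"dx":0,"dy":0,"dz":0.1,"roll":0},
    {"dx":0,"dy":0,"dz":0.1,"roll":0},
    {"dx":0,"dy":0,"dz":0.1,"roll":0},
    {"dx":0,"dy":0,"dz":0.1,"roll":0},
  ],
)

```text
clock: 6.12
ee_pos: [0.4398, 0.0405, 0.1402]
ee_rot: [-3.142, -0.0, 1.734]
contact_force: [0.9, -0.1, 1.4]
opening: 0.0001
gripper_force: 0.4
```

>>> play_rows(
  series=[
    {"dx":0,"dy":0,"dz":0.1,"roll":0},
  ],
)

```text
clock: 6.2
ee_pos: [0.4398, 0.0405, 0.1392]
ee_rot: [-3.141, -0.0, 1.734]
contact_force: [0.7, -1.2, 0.9]
opening: -0.0002
gripper_force: 0.3
```

>>> play_rows(
  series=[
    {"dx":0,"dy":0,"dz":0.1,"roll":0},
  ],
)

```text
clock: 6.28
ee_pos: [0.4398, 0.0405, 0.1382]
ee_rot: [-3.142, -0.0, 1.734]
contact_force: [-0.8, -0.6, 0.1]
opening: -0.0
gripper_force: 0.2
```

>>> play_rows(
  series=[
    {"dx":0,"dy":0,"dz":0.05,"roll":0},
    {"dx":0,"dy":0,"dz":0.05,"roll":0},
  ],
)

```text
clock: 6.45
ee_pos: [0.4397, 0.0405, 0.1372]
ee_rot: [-3.141, -0.0, 1.734]
contact_force: [0.5, -0.2, -0.2]
opening: -0.0002
gripper_force: 0.1
```

>>> play_rows(
  series=[
    {"dx":0,"dy":0,"dz":0.05,"roll":0},
    {"dx":0,"dy":0,"dz":0,"roll":0},
  ],
)

```text
clock: 6.62
ee_pos: [0.4397, 0.0405, 0.1367]
ee_rot: [-3.141, -0.0, 1.734]
contact_force: [-0.5, 0.8, -0.6]
opening: 0.0003
gripper_force: 0.0
```

>>> play_rows(
  series=[
    {"dx":0,"dy":0,"dz":0.05,"roll":0},
    {"dx":0,"dy":0,"dz":0,"roll":0},
  ],
)

```text
clock: 6.78
ee_pos: [0.4397, 0.0405, 0.1363]
ee_rot: [-3.141, -0.0, 1.734]
contact_force: [0.4, -0.0, 0.6]
opening: 0.0
gripper_force: 0.0
```

>>> play_rows(
  series=[
    {"dx":0,"dy":0,"dz":0.05,"roll":0},
    {"dx":0,"dy":0,"dz":0,"roll":0},
  ],
)

```text
clock: 6.95
ee_pos: [0.4398, 0.0405, 0.1358]
ee_rot: [-3.142, -0.0, 1.734]
contact_force: [0.8, -0.1, -0.1]
opening: -0.0004
gripper_force: 0.0
```

>>> play_rows(
  series=[
    {"dx":0,"dy":0,"dz":-0.1,"roll":0},
    {"dx":0,"dy":0,"dz":-0.3,"roll":0},
    {"dx":0,"dy":0,"dz":-0.5,"roll":0},
    {"dx":0,"dy":0,"dz":-0.7,"roll":0},
    {"dx":0,"dy":0,"dz":-1.5,"roll":0},
  ],
)

```text
clock: 7.37
ee_pos: [0.4391, 0.0405, 0.1664]
ee_rot: [-3.139, -0.0, 1.734]
contact_force: [0.6, 0.5, -0.6]
opening: -0.0001
gripper_force: 0.0
```

>>> play_rows(
  hand=0,
  series=[
    {"dx":0.5,"dy":0,"dz":-3,"roll":0},
    {"dx":0,"dy":0,"dz":-3,"roll":0},
    {"dx":0,"dy":0,"dz":-3,"roll":0},
    {"dx":0,"dy":0,"dz":0,"roll":0},
  ],
)

```text
clock: 7.7
ee_pos: [0.4407, 0.0455, 0.2643]
ee_rot: [3.13, 0.002, 1.735]
contact_force: [-0.3, -0.8, 0.5]
opening: 0.0479
gripper_force: 0.0
```

```bash
python3 - <<'E'
from h import *
s=env.sense(); print(s['ee_pos'],s['contact_force'])
p,d=snap('side','s2')
b=cv2.resize(p[150:260,200:320,::-1],None,fx=5,fy=5,interpolation=cv2.INTER_CUBIC)
cv2.imwrite('pics/c3.png',b)
E
```

```text
[0.44072533 0.04552598 0.26431524] [-0.29965197 -0.76351083  0.45527292]
```

View pics/c3.png

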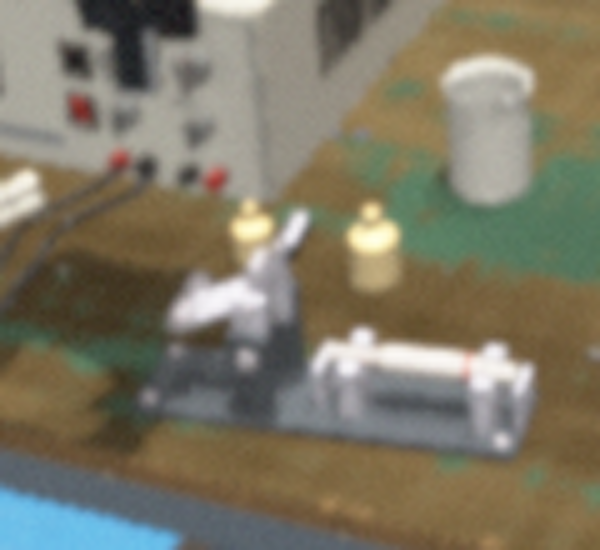

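>>> play_rows(
  hand=100,
  series=[
    {"dx":-2.6,"dy":0,"dz":0,"roll":0},
    {"dx":-2.6,"dy":0,"dz":0,"roll":0},
    {"dx":-2.6,"dy":0,"dz":0,"roll":0},
    {"dx":-2.6,"dy":0,"dz":0,"roll":0},
    {"dx":-2.6,"dy":-0.2,"dz":0,"roll":0},
    {"dx":0,"dy":0,"dz":0,"roll":0},
    {"dx":0,"dy":0,"dz":0,"roll":0},
    {"dx":0,"dy":0,"dz":0,"roll":0},
  ],
)

```text
clock: 8.42
ee_pos: [0.4579, -0.0828, 0.2563]
ee_rot: [-3.141, -0.001, 1.734]
contact_force: [-0.2, 0.9, 0.3]
opening: 0.052
gripper_force: 0.0
```

>>> play_rows(
  series=[
    {"dx":0,"dy":0.2,"dz":2.5,"roll":0},
    {"dx":0,"dy":0,"dz":2.5,"roll":0},
    {"dx":0,"dy":0,"dz":2.5,"roll":0},
    {"dx":0,"dy":0,"dz":2.5,"roll":0},
    {"dx":0,"dy":0,"dz":2,"roll":0},
    {"dx":0,"dy":0,"dz":0.6,"roll":0},
    {"dx":0,"dy":0,"dz":0,"roll":0},
    {"dx":0,"dy":0,"dz":0,"roll":0},
  ],
)

```text
clock: 9.08
ee_pos: [0.4605, -0.0824, 0.1317]
ee_rot: [3.141, 0.0, 1.735]
contact_force: [0.8, -0.7, 0.7]
opening: 0.052
gripper_force: 0.0
```

```bash
python3 - <<'E'
from h import *
s=env.sense(); print(s['ee_pos'],s['contact_force'])
p,d=snap('side','s3')
b=cv2.resize(p[160:260,225:345,::-1],None,fx=6,fy=6,interpolation=cv2.INTER_CUBIC)
cv2.imwrite('pics/c4.png',b)
E
```

```text
[ 0.46051134 -0.08235976  0.13174493] [ 0.75802109 -0.67987092  0.70801889]
```

View pics/c4.png

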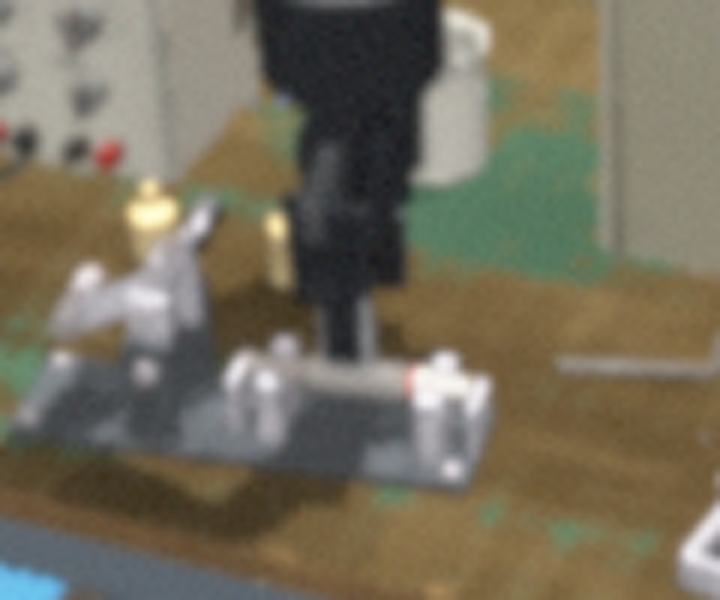

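>>> play_rows(
  series=[
    {"dx":0,"dy":0,"dz":0.8,"roll":0},
    {"dx":0,"dy":0,"dz":0.8,"roll":0},
    {"dx":0,"dy":0,"dz":0.8,"roll":0},
    {"dx":0,"dy":0,"dz":0,"roll":0},
  ],
)

```text
clock: 9.47
ee_pos: [0.4592, -0.0826, 0.1049]
ee_rot: [-3.139, -0.001, 1.734]
contact_force: [-0.3, 0.5, -0.3]
opening: 0.052
gripper_force: 0.0
```

>>> play_rows(
  series=[
    {"dx":0,"dy":0,"dz":0.6,"roll":0},
    {"dx":0,"dy":0,"dz":0.6,"roll":0},
    {"dx":0,"dy":0,"dz":0.5,"roll":0},
    {"dx":0,"dy":0,"dz":0.2,"roll":0},
    {"dx":0,"dy":0,"dz":0,"roll":0},
  ],
)

```text
clock: 9.88
ee_pos: [0.4598, -0.0828, 0.0871]
ee_rot: [-3.14, -0.001, 1.734]
contact_force: [0.2, 0.1, 0.4]
opening: 0.0523
gripper_force: 0.0
```

>>> play_rows(
  hand=170,
  squeeze=30,
  series=[
    {"dx":0,"dy":0,"dz":0,"roll":0},
    {"dx":0,"dy":0,"dz":0,"roll":0},
    {"dx":0,"dy":0,"dz":0,"roll":0},
  ],
)

```text
clock: 10.13
ee_pos: [0.4604, -0.0829, 0.0882]
ee_rot: [3.141, 0.0, 1.734]
contact_force: [-0.2, -0.0, -0.1]
opening: 0.0285
gripper_force: 0.0
```

>>> play_rows(
  hand=255,
  series=[
    {"dx":0,"dy":0,"dz":0,"roll":0},
    {"dx":0,"dy":0,"dz":0,"roll":0},
    {"dx":0,"dy":0,"dz":0,"roll":0},
    {"dx":0,"dy":0,"dz":0,"roll":0},
  ],
)

```text
clock: 10.47
ee_pos: [0.4604, -0.0829, 0.0883]
ee_rot: [3.141, 0.0, 1.734]
contact_force: [-0.1, 0.3, 2.3]
opening: 0.0141
gripper_force: 31.5
```

>>> play_rows(
  squeeze=45,
  series=[
    {"dx":0,"dy":0,"dz":0,"roll":0},
    {"dx":0,"dy":0,"dz":-0.2,"roll":0},
    {"dx":0,"dy":0,"dz":-0.3,"roll":0},
    {"dx":0,"dy":0,"dz":-0.5,"roll":0},
    {"dx":0,"dy":0,"dz":-0.8,"roll":0},
    {"dx":0,"dy":0,"dz":-1.2,"roll":0},
    {"dx":0,"dy":0,"dz":-1.5,"roll":0},
    {"dx":0,"dy":0,"dz":-1.5,"roll":0},
    {"dx":0,"dy":0,"dz":0,"roll":0},
    {"dx":0,"dy":0,"dz":0,"roll":0},
  ],
)

```text
clock: 11.3
ee_pos: [0.4605, -0.083, 0.1487]
ee_rot: [3.14, 0.001, 1.734]
contact_force: [-0.6, -0.1, -0.7]
opening: 0.0139
gripper_force: 45.4
```

```bash
python3 - <<'E'
from h import *
s=env.sense(); print(s['ee_pos'],s['contact_force'],s['opening'],s['joints'])
p,d=snap('side','s4')
b=cv2.resize(p[140:260,225:345,::-1],None,fx=5,fy=5,interpolation=cv2.INTER_CUBIC)
cv2.imwrite('pics/c5.png',b)
E
```

```text
[ 0.4604807  -0.08295542  0.14870718] [-0.63952427 -0.05155184 -0.73829983] 0.013902240204241115 [-2.57178228e-01  2.63583614e-03  1.76845116e+00 -1.31866178e-05
  1.36851138e+00 -4.20768517e-01]
```

View pics/c5.png

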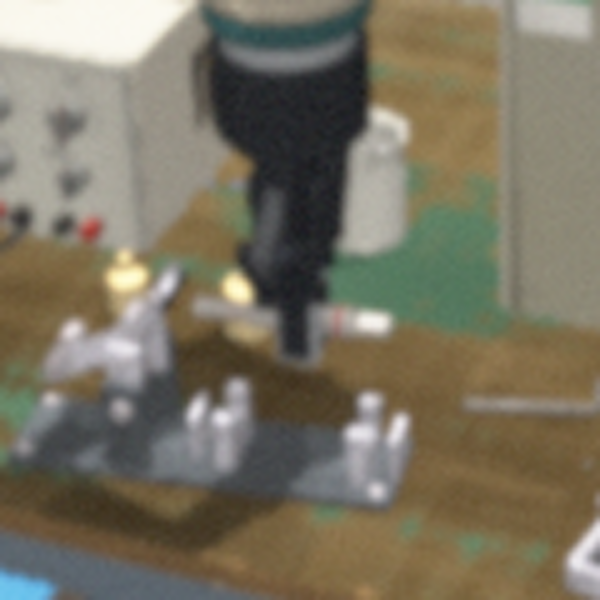

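>>> play_rows(
  series=[
    {"dx":-1.5,"dy":-0.3,"dz":-1,"roll":0},
    {"dx":-2.5,"dy":-0.5,"dz":-1,"roll":0},
    {"dx":-3.4,"dy":-0.7,"dz":0,"roll":0},
    {"dx":-3.4,"dy":-0.7,"dz":0,"roll":0},
    {"dx":-3.4,"dy":-0.7,"dz":0,"roll":0},
    {"dx":-3.4,"dy":-0.7,"dz":0,"roll":0},
    {"dx":-3.4,"dy":-0.7,"dz":0,"roll":0},
    {"dx":-2.5,"dy":-0.5,"dz":0,"roll":0},
    {"dx":-1.2,"dy":-0.1,"dz":0,"roll":0},
    {"dx":0,"dy":0,"dz":0,"roll":6},
    {"dx":0,"dy":0,"dz":0,"roll":6},
    {"dx":0,"dy":0,"dz":0,"roll":6},
  ],
)

```text
clock: 12.35
ee_pos: [0.4518, -0.334, 0.1664]
ee_rot: [-3.139, -0.002, 1.415]
contact_force: [-0.5, -0.1, -1.7]
opening: 0.0142
gripper_force: 45.4
```

>>> play_rows(
  series=[
    {"dx":0,"dy":0,"dz":1.5,"roll":0},
    {"dx":0,"dy":0,"dz":1.5,"roll":0},
    {"dx":0,"dy":0,"dz":0,"roll":0},
    {"dx":0,"dy":0,"dz":0,"roll":0},
  ],
)

```text
clock: 12.68
ee_pos: [0.4516, -0.3335, 0.1364]
ee_rot: [-3.139, -0.002, 1.421]
contact_force: [-0.4, 0.2, 0.4]
opening: 0.0143
gripper_force: 45.4
```

```bash
python3 - <<'E'
from h import *
s=env.sense(); print(s['ee_pos'],s['contact_force'],s['opening'])
p,d=snap('side','s5')
b=cv2.resize(p[160:290,310:450,::-1],None,fx=4.5,fy=4.5,interpolation=cv2.INTER_CUBIC)
cv2.imwrite('pics/c6.png',b)
E
```

```text
[ 0.45164497 -0.33352892  0.13638151] [-0.35430294  0.19529444  0.41583013] 0.01430144195078795
```

View pics/c6.png

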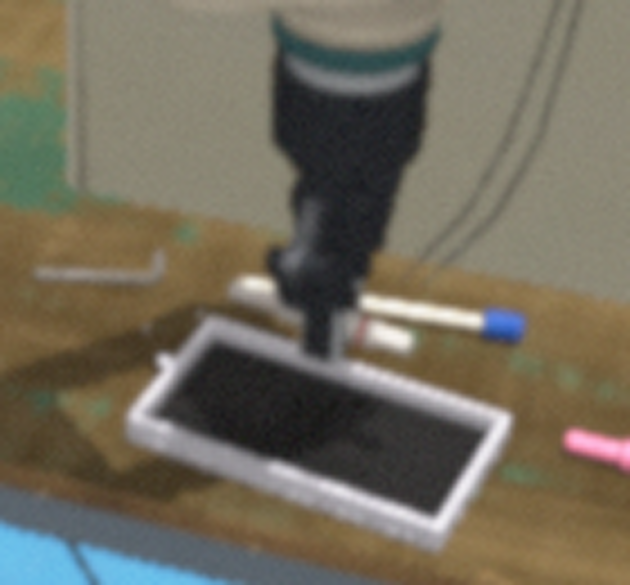

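>>> play_rows(
  series=[
    {"dx":0,"dy":0,"dz":-1.5,"roll":0},
    {"dx":0,"dy":0,"dz":-1.7,"roll":0},
    {"dx":0,"dy":0,"dz":0,"roll":-6},
    {"dx":0,"dy":0,"dz":0,"roll":-6},
    {"dx":0,"dy":0,"dz":0,"roll":-6},
    {"dx":2,"dy":0.4,"dz":0,"roll":0},
    {"dx":3.4,"dy":0.7,"dz":0,"roll":0},
    {"dx":3.4,"dy":0.7,"dz":0,"roll":0},
    {"dx":3.4,"dy":0.7,"dz":0,"roll":0},
    {"dx":3.4,"dy":0.7,"dz":0,"roll":0},
    {"dx":3.4,"dy":0.7,"dz":0,"roll":0},
    {"dx":2,"dy":0.4,"dz":0,"roll":0},
  ],
)

```text
clock: 13.73
ee_pos: [0.4605, -0.1174, 0.1711]
ee_rot: [3.14, -0.0, 1.736]
contact_force: [0.1, 0.2, -1.6]
opening: 0.0141
gripper_force: 45.4
```

>>> play_rows(
  series=[
    {"dx":1.5,"dy":0.3,"dz":0,"roll":0},
    {"dx":0,"dy":0,"dz":0,"roll":0},
    {"dx":0,"dy":0,"dz":0,"roll":0},
    {"dx":0,"dy":0,"dz":0,"roll":0},
  ],
)

```text
clock: 14.07
ee_pos: [0.461, -0.1056, 0.1706]
ee_rot: [3.141, 0.001, 1.734]
contact_force: [0.3, 1.0, -1.0]
opening: 0.0141
gripper_force: 45.4
```

>>> play_rows(
  series=[
    {"dx":1.25,"dy":0.15,"dz":0.5,"roll":0},
    {"dx":1.0,"dy":0.16,"dz":1.5,"roll":0},
    {"dx":0,"dy":0,"dz":1,"roll":0},
    {"dx":0,"dy":0,"dz":1,"roll":0},
    {"dx":0,"dy":0,"dz":0.5,"roll":0},
    {"dx":0,"dy":0,"dz":0,"roll":0},
    {"dx":0,"dy":0,"dz":0,"roll":0},
    {"dx":0,"dy":0,"dz":0,"roll":0},
    {"dx":0,"dy":0,"dz":0,"roll":0},
  ],
)

```text
clock: 14.82
ee_pos: [0.4605, -0.0826, 0.1256]
ee_rot: [3.14, 0.0, 1.734]
contact_force: [0.4, 0.4, -0.2]
opening: 0.0141
gripper_force: 45.4
```

>>> play_rows(
  series=[
    {"dx":-0.03,"dy":0,"dz":0.7,"roll":0},
    {"dx":0,"dy":0,"dz":0.7,"roll":0},
    {"dx":0,"dy":0,"dz":0.6,"roll":0},
    {"dx":0,"dy":0,"dz":0.4,"roll":0},
    {"dx":0,"dy":0,"dz":0,"roll":0},
    {"dx":0,"dy":0,"dz":0,"roll":0},
  ],
)

```text
clock: 15.32
ee_pos: [0.4601, -0.0825, 0.1005]
ee_rot: [-3.141, -0.0, 1.734]
contact_force: [0.5, 0.3, -0.7]
opening: 0.0143
gripper_force: 45.4
```

>>> play_rows(
  series=[
    {"dx":0,"dy":0,"dz":0.4,"roll":0},
    {"dx":0,"dy":0,"dz":0.3,"roll":0},
    {"dx":0,"dy":0,"dz":0.2,"roll":0},
    {"dx":0,"dy":0,"dz":0.2,"roll":0},
    {"dx":0,"dy":0,"dz":0.1,"roll":0},
    {"dx":0,"dy":0,"dz":0,"roll":0},
    {"dx":0,"dy":0,"dz":0,"roll":0},
  ],
)

```text
clock: 15.9
ee_pos: [0.4603, -0.0826, 0.0889]
ee_rot: [3.142, -0.0, 1.734]
contact_force: [-0.6, 1.1, -0.6]
opening: 0.0142
gripper_force: 45.4
```

>>> play_rows(
  hand=180,
  series=[
    {"dx":0,"dy":0,"dz":0,"roll":0},
    {"dx":0,"dy":0,"dz":0,"roll":0},
    {"dx":0,"dy":0,"dz":0,"roll":0},
    {"dx":0,"dy":0,"dz":-0.3,"roll":0},
    {"dx":0,"dy":0,"dz":-0.3,"roll":0},
    {"dx":0,"dy":0,"dz":-0.3,"roll":0},
    {"dx":0,"dy":0,"dz":0,"roll":0},
    {"dx":0,"dy":0,"dz":0,"roll":0},
  ],
)

```text
clock: 16.57
ee_pos: [0.4604, -0.0826, 0.0983]
ee_rot: [3.141, 0.0, 1.734]
contact_force: [-0.4, -0.1, -0.2]
opening: 0.0251
gripper_force: 0.0
```

>>> play_rows(
  hand=255,
  squeeze=30,
  series=[
    {"dx":0,"dy":0,"dz":0,"roll":0},
    {"dx":0,"dy":0,"dz":0,"roll":0},
    {"dx":0,"dy":0,"dz":0,"roll":0},
    {"dx":0,"dy":0,"dz":0,"roll":0},
  ],
)

```text
clock: 16.9
ee_pos: [0.4603, -0.0826, 0.098]
ee_rot: [3.141, 0.0, 1.734]
contact_force: [0.1, 0.2, 2.7]
opening: 0.0147
gripper_force: 30.6
```

>>> play_rows(
  squeeze=45,
  series=[
    {"dx":0,"dy":0,"dz":0,"roll":0},
    {"dx":0,"dy":0,"dz":-0.2,"roll":0},
    {"dx":0,"dy":0,"dz":-0.3,"roll":0},
    {"dx":0,"dy":0,"dz":-0.5,"roll":0},
    {"dx":0,"dy":0,"dz":0,"roll":0},
  ],
)

```text
clock: 17.32
ee_pos: [0.4606, -0.0827, 0.1088]
ee_rot: [3.141, 0.0, 1.734]
contact_force: [0.7, -0.3, -1.3]
opening: 0.0138
gripper_force: 47.2
```

>>> play_rows(
  series=[
    {"dx":0,"dy":0,"dz":-1.2,"roll":0},
    {"dx":0,"dy":0,"dz":-1.8,"roll":0},
    {"dx":-1,"dy":-0.2,"dz":-1.8,"roll":0},
    {"dx":-2.5,"dy":-0.5,"dz":-1.2,"roll":0},
    {"dx":-3.5,"dy":-0.7,"dz":0,"roll":0},
    {"dx":-3.5,"dy":-0.7,"dz":0,"roll":0},
    {"dx":-3.5,"dy":-0.7,"dz":0,"roll":0},
    {"dx":-3.5,"dy":-0.7,"dz":0,"roll":0},
    {"dx":-3.5,"dy":-0.7,"dz":0,"roll":0},
    {"dx":-2.5,"dy":-0.5,"dz":0,"roll":0},
    {"dx":-1.2,"dy":-0.2,"dz":0,"roll":0},
  ],
)

```text
clock: 18.23
ee_pos: [0.4513, -0.3372, 0.1677]
ee_rot: [-3.141, 0.0, 1.732]
contact_force: [-0.2, -0.0, -1.8]
opening: 0.014
gripper_force: 47.2
```

>>> play_rows(
  series=[
    {"dx":0,"dy":0,"dz":0,"roll":6},
    {"dx":0,"dy":0,"dz":0,"roll":6},
    {"dx":0,"dy":0,"dz":0,"roll":6},
    {"dx":0,"dy":0,"dz":1.5,"roll":0},
    {"dx":0,"dy":0,"dz":1.5,"roll":0},
    {"dx":0,"dy":0,"dz":0,"roll":0},
    {"dx":0,"dy":0,"dz":0,"roll":0},
    {"dx":0,"dy":0,"dz":0,"roll":0},
  ],
)

```text
clock: 18.9
ee_pos: [0.4525, -0.3341, 0.1387]
ee_rot: [3.141, 0.0, 1.421]
contact_force: [0.0, 0.1, -1.4]
opening: 0.0136
gripper_force: 47.1
```

```bash
python3 - <<'E'
from h import *
s=env.sense(); print(s['ee_pos'],s['contact_force'],s['opening'])
p,d=snap('side','s6')
b=cv2.resize(p[160:290,220:450,::-1],None,fx=3.4,fy=3.4,interpolation=cv2.INTER_CUBIC)
cv2.imwrite('pics/c7.png',b)
E
```

```text
[ 0.45246298 -0.33414916  0.13867488] [ 0.04575495  0.1117474  -1.44878646] 0.013556668515149625
```

View pics/c7.png

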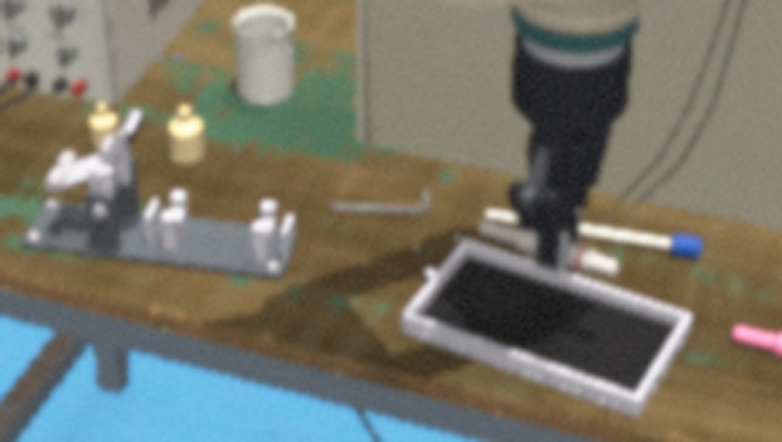

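>>> play_rows(
  series=[
    {"dx":0,"dy":0,"dz":1.2,"roll":0},
    {"dx":0,"dy":0,"dz":1.2,"roll":0},
    {"dx":0,"dy":0,"dz":1.2,"roll":0},
    {"dx":0,"dy":0,"dz":0.8,"roll":0},
    {"dx":0,"dy":0,"dz":0.5,"roll":0},
    {"dx":0,"dy":0,"dz":0.3,"roll":0},
    {"dx":0,"dy":0,"dz":0,"roll":0},
    {"dx":0,"dy":0,"dz":0,"roll":0},
  ],
)

```text
clock: 19.62
ee_pos: [0.4522, -0.3344, 0.086]
ee_rot: [3.141, 0.0, 1.42]
contact_force: [-0.3, 0.1, -1.3]
opening: 0.0136
gripper_force: 47.1
```

>>> play_rows(
  series=[
    {"dx":0,"dy":0,"dz":0.1,"roll":0},
    {"dx":0,"dy":0,"dz":0.1,"roll":0},
    {"dx":0,"dy":0,"dz":0.1,"roll":0},
    {"dx":0,"dy":0,"dz":0.1,"roll":0},
  ],
)

```text
clock: 19.95
ee_pos: [0.4522, -0.3344, 0.0821]
ee_rot: [3.141, 0.0, 1.42]
contact_force: [0.7, -0.6, -1.8]
opening: 0.0136
gripper_force: 47.1
```

>>> play_rows(
  series=[
    {"dx":0,"dy":0,"dz":0.1,"roll":0},
    {"dx":0,"dy":0,"dz":0,"roll":0},
  ],
)

```text
clock: 20.12
ee_pos: [0.452, -0.3342, 0.0806]
ee_rot: [-3.141, -0.0, 1.42]
contact_force: [-0.1, -0.1, -0.9]
opening: 0.014
gripper_force: 47.1
```

>>> play_rows(
  series=[
    {"dx":0,"dy":0,"dz":0.08,"roll":0},
    {"dx":0,"dy":0,"dz":0,"roll":0},
  ],
)

```text
clock: 20.28
ee_pos: [0.4521, -0.3343, 0.0799]
ee_rot: [-3.141, -0.0, 1.42]
contact_force: [-0.5, 0.8, -1.1]
opening: 0.0138
gripper_force: 47.1
```

>>> play_rows(
  series=[
    {"dx":0,"dy":0,"dz":0.08,"roll":0},
    {"dx":0,"dy":0,"dz":0,"roll":0},
  ],
)

```text
clock: 20.45
ee_pos: [0.4521, -0.3342, 0.0791]
ee_rot: [-3.141, -0.0, 1.42]
contact_force: [0.6, -0.5, 0.2]
opening: 0.0138
gripper_force: 47.1
```

>>> play_rows(
  series=[
    {"dx":0,"dy":0,"dz":0.08,"roll":0},
    {"dx":0,"dy":0,"dz":0,"roll":0},
  ],
)

```text
clock: 20.62
ee_pos: [0.4521, -0.3342, 0.0784]
ee_rot: [-3.142, -0.0, 1.42]
contact_force: [0.3, -0.2, -1.1]
opening: 0.0136
gripper_force: 47.1
```

>>> play_rows(
  series=[
    {"dx":0,"dy":0,"dz":0.06,"roll":0},
    {"dx":0,"dy":0,"dz":0,"roll":0},
  ],
)

```text
clock: 20.78
ee_pos: [0.4521, -0.3343, 0.0778]
ee_rot: [-3.142, -0.0, 1.42]
contact_force: [-0.5, -0.7, -1.8]
opening: 0.0135
gripper_force: 47.1
```

>>> play_rows(
  series=[
    {"dx":0,"dy":0,"dz":0.05,"roll":0},
    {"dx":0,"dy":0,"dz":0,"roll":0},
  ],
)

```text
clock: 20.95
ee_pos: [0.4521, -0.3343, 0.0773]
ee_rot: [-3.142, -0.0, 1.42]
contact_force: [-0.1, -0.1, -0.5]
opening: 0.0135
gripper_force: 47.1
```

>>> play_rows(
  hand=170,
  series=[
    {"dx":0,"dy":0,"dz":0,"roll":0},
    {"dx":0,"dy":0,"dz":0,"roll":0},
    {"dx":0,"dy":0,"dz":0,"roll":0},
    {"dx":0,"dy":0,"dz":0,"roll":0},
    {"dx":0,"dy":0,"dz":-0.5,"roll":0},
    {"dx":0,"dy":0,"dz":-1,"roll":0},
    {"dx":0,"dy":0,"dz":-2,"roll":0},
    {"dx":0,"dy":0,"dz":-3,"roll":0},
    {"dx":0,"dy":0,"dz":-3,"roll":0},
    {"dx":0,"dy":0,"dz":-3,"roll":0},
    {"dx":0,"dy":0,"dz":0,"roll":0},
    {"dx":0,"dy":0,"dz":0,"roll":0},
  ],
)

```text
clock: 21.95
ee_pos: [0.4528, -0.3349, 0.2058]
ee_rot: [3.137, 0.003, 1.42]
contact_force: [1.4, 0.1, -0.7]
opening: 0.0284
gripper_force: 0.0
```

```bash
python3 - <<'E'
from h import *
s=env.sense(); print(s['ee_pos'],s['contact_force'],s['opening'])
p,d=snap('side','s7')
b=cv2.resize(p[160:290,220:450,::-1],None,fx=3.4,fy=3.4,interpolation=cv2.INTER_CUBIC)
cv2.imwrite('pics/c8.png',b)
E
```

```text
[ 0.45282855 -0.33488516  0.20583052] [ 1.35720551  0.13621315 -0.6523392 ] 0.02837864969428226
```

View pics/c8.png

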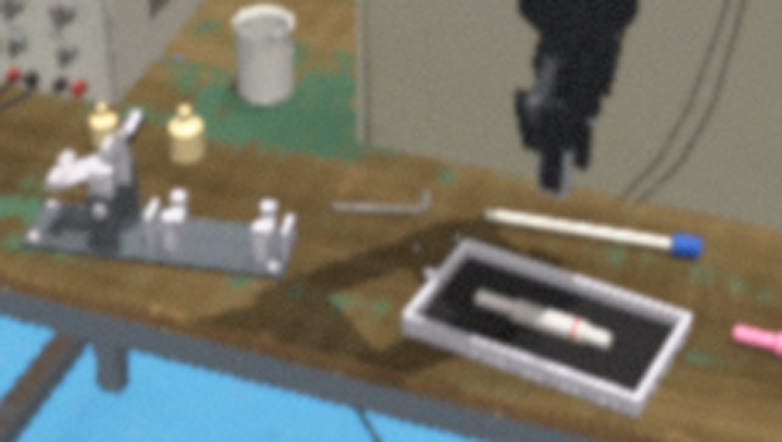

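The gauge lies flat in the middle of the tray, about (543,318) in the crop. The flap is up and the bystanders have not moved.

```bash
python3 -c "
from rig import env
print(env.finish_job())"
```

```text
the job is handed in; nothing more can be done
None
```

The job is handed in: the flap snapped over and stayed up, with about 8.5 N the most I read while pressing, and the last picture before hand-in shows the gauge flat in the tray and the bystanders unmoved; no verdict came back.

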